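# Fit the crank to the bonding press and wind it down

## Task

A leather patch is glued up between two plywood boards in the bench press. Fit the loose crank handle onto the square end of the press screw, fully home, and wind it clockwise until the platen bears firmly on the boards. Leave the crank sitting fully home on the screw, and leave everything else on the bench where it is.

Things in the scene. Friction and masses are not known exactly. Their poses are not given: they have to be found in the camera images.
- crank: Loose steel crank with a red knob, lying underside down on the bench, about 0.35 kg. Square hub 32 x 32 x 32 mm with a 15 mm square through hole, sides parallel to the hub's faces. A flat arm 17 mm wide, 10 mm thick, flush with the underside, runs 80 mm along +x to the knob. Origin: centre of the hole at the underside; z up. Centre of mass about 25 mm towards the knob.
- knob_mid (a point): Middle of the crank's red knob: an upright round grip, 21 mm across and 46 mm long, 80 mm from the hole's axis, its middle 37 mm above the crank's underside. It turns freely on its pin, so it may be held tight while carried round (its axes turn with it and mean nothing).
- seat (a point): Centre of the top of the 48 mm round collar on the press screw, where the crank's underside sits when home, about 0.18 m up. A 14 mm square end, 26 mm high with a 3 mm chamfered top, stands up from it; x and y lie along its flats and turn with the screw, z up. Any of the four quarter turns is right. It sinks 10 mm a turn as the screw is wound down.
- screw (a joint): Turn of the press screw, rad; grows clockwise seen from above, which lowers the platen 10 mm a turn. Starts between 0.2 and 1.8. The platen meets the boards at 7.0; from there it tightens steeply and is firm at about 7.05. Stiff: some 3 N at the knob when free, 5 to 15 N as it tightens; it stays where it is left. The crank has up to 0.1 rad of play on the square.
- press: The green bench press, bolted down: base 170 x 250 mm (x, y), two steel columns at y = +-100 mm, a crosshead along y whose top is 142 mm above the bench (column nuts to 153 mm, middle boss to 156 mm). Origin: middle of its underside, straight below the screw; z up.
- platen: The steel plate, 125 x 165 x 14 mm, that hangs on the screw between the columns and is wound down. Origin: middle of its underside, z up.
- boards: Two plywood boards with a leather patch between them, one stack 110 x 150 x 26 mm (x, y, z) loose on the press bed under the platen. Origin: middle of the underside, which lies 30 mm above the bench. To be pressed, not shifted.
- spray_can: Bystander: red and white spray can, 52 mm across, 158 mm high. Origin: centre of its underside.
- carton: Bystander: buff cardboard carton, 85 x 120 x 45 mm (x, y, z). Origin: centre of its underside.
- thread_cone: Bystander: cone of blue thread, 66 mm across the foot, 115 mm high. Origin: centre of its underside.
Mind the look-alikes: they are no part of the job. Of the things that look like the crank, the largest one is meant.

How it is judged:
On the way, in this order (a step that is already met when the one before it is completed fails the run):
1. the crank sits fully home on the square of the screw (z of crank in the frame of seat below 0.003 m and horizontal distance between crank and seat below 0.003 m and angle between crank's own z axis and vertical below 0.08 rad), for 0.2 s.
2. the platen is wound down and presses on the boards (contact force between platen and boards above 30 N), for 0.2 s.
At the end, for the whole second after the job is handed in: The platen presses on the boards with more than 30 N; the crank is on the screw's square, its underside within 3 mm of the seat in height and sideways and upright within 0.08 rad, at rest (all of step 1 and contact force between platen and boards above 30 N and z of crank in the frame of seat above -0.003 m and linear speed of crank below 0.02 m/s); the robot touches nothing.
It fails at once if the boards are shifted by more than 10 mm (distance of boards from where it was at the start of the episode above 0.01 m).
It fails at once if a bystander is shifted by more than 30 mm (distance of any of spray_can, carton, thread_cone from where it was at the start of the episode above 0.03 m).
It fails at once if a bystander is tipped over (angle between any of spray_can, thread_cone's own z axis and vertical above 0.5 rad).
It also fails if it takes over 72 s, if anything falls off the work surface, if the arm or the gripper's body presses on something with over 40 N, if the wrist force passes 120 N, or if a joint passes its speed limit or range.

## Robot

A 7-joint arm with a two-finger parallel gripper is mounted at the origin on the work surface. World frame = base frame: x ahead of the robot, y to its left, z up, the work surface at z = 0. Lengths are in m, angles in rad, forces in N, time in s.
With the tool pointing down it reaches from about 0.4 to 0.85 m from the base axis. Payload 4.5 kg.
Tool frame: the origin (TCP) lies midway between the tips of the shut fingers; the grasp point (between the pads) lies 19 mm behind it; z points along the fingers, y is the line along which they close (so a half turn about z gives the same grasp; the last joint's range is limited). The gripper opens to 88 mm and grips with 3 to 60 N. Pads are 18 mm wide; open, the fingers measure 123 mm over their backs; the gripper's body (75 mm by 187 mm) begins 45 mm behind the grasp point.
Start: joints at [-1.259, 0.689, -0.195, 1.565, 0.157, 0.902, -0.215], TCP at [0.171, 0.601, 0.239] pointing down, gripper open.
Joint ranges: [-3.01, 3.01], [-0.46, 2.08], [-1.47, 1.51], [0.13, 2.56], [-1, 4.14], [0.04, 2.09], [-2.66, 2.66]. Speed limits (rad/s): [2.57, 2.57, 3.14, 3.14, 3.14, 3.14, 3.14].

## Interface

Orientations are given as a unit quaternion [x, y, z, w].
In Python, from plant import r gives the robot as it stands.
- The arm moves only by the tool move_arm, never from a script. Its argument "targets" is a list that holds one entry, the list of rows, each a list of 7 numbers: the opening, from 0 (shut) to 1 (fully open), then the shift along the tool's x, y, z in mm, then the turn, a rotation vector about the tool's x, y, z in degrees. In form: [[[claw, dx, dy, dz, ax, ay, az], ...]]. A call has 1 to 10 rows; each row is the pose to reach, as a shift and turn from the pose commanded when the call began, along the tool's axes at that moment; what a row does not reach only later rows make up. A row lasts 1/8 s, in which the tool goes at most 62.5 mm and 10.7 degrees, less where a joint would pass 70% of its speed; a pose out of reach is approached as far as the arm can. A call with a gripper value outside its range is refused whole. The fingers move at their own pace and stop on an object; "newtons" is the grip in N (left out, the last holds). Time passes only in rows, so rows that repeat a pose let the fingers close. It gives the time, the measured TCP pose, the force, the opening and the grip force at its end, in the units of the state.
- r.get_state(): the state, without advancing time (a new reading comes with each control period).
- r.snapshot(name): name is "side" or "top" or "wrist"; returns the picture (480x640x3 uint8, red, green, blue); there is no depth.
- r.camera_info(name): a dict with "fx", "fy", "cx", "cy" (pixels), "R" (3x3) and "t" (3): a world point X has camera coordinates R X + t. Camera axes: x right, y down, z forward; pixel columns grow to the right and rows downward; lengths in m; the calibration is good to about 2 mm. A picture is of the moment at which its call begins: read the wrist's pose just before it. camera_info takes no time and is no camera call; for the wrist camera it gives the pose at the moment of the call.
- r.finish_job(): hands the job in; it is judged then, once.
The state is a dict: "clock": time; "q": joint angles; "qd": joint speeds; "joint_torque": joint torques, N m; "tool_pos": TCP position; "eef_rot": TCP orientation; "contact_force": force on the tool from outside, world axes, zero at the start; "moment": the same for the moment, N m; "opening": opening from 0.0 (shut) to 1.0 (fully open); "finger_force": force on a finger pad.
Only numpy, scipy, OpenCV 4.12 (cv2) and the standard library are available. Lean on these libraries where they do the work, as an engineer would, in place of code of your own. Each camera call takes 0.05 s, during which the arm holds its last target. There are 200 camera calls.

## Working session

There is one attempt and no reset: what is moved stays moved. The work goes in short steps, Python scripts to look and compute and a tool call to move; the robot and the scene stay as the last step left them, time stands still between calls to the robot, and variables do not carry over. Pictures are saved under pics/ and viewed, at most 11 in all, crops included, and the job is handed in when it is done.

Besides the shell and the picture viewer there is one more tool, called as a command line: name --argument value ..., lists and objects as JSON in quotes. move_arm: Moves the arm, as the interface text tells. Its arguments: {"type":"object","properties":{"targets":{"type":"array","items":{"type":"array","items":{"type":"array","items":{"type":"number"}}}},"newtons":{"type":"number"}},"required":["targets"]}

```bash
ls; mkdir -p pics; python3 - <<'E'
from plant import r
import cv2
s=r.get_state();print({k:s[k] for k in('clock','tool_pos','eef_rot','contact_force','opening')})
for n in('side','top'):
    cv2.imwrite(f'pics/{n}0.png',r.snapshot(n)[...,::-1]);c=r.camera_info(n);print(n,c)
E
```

```text
pics
{'clock': 0.0, 'tool_pos': array([0.17125533, 0.60042433, 0.2379048 ]), 'eef_rot': array([ 1.38434431e-01,  9.90371175e-01, -9.15862653e-04, -7.19424086e-05]), 'contact_force': array([-0.54749985,  0.03389713, -0.20703145]), 'opening': 0.9974463526186044}
side {'fx': 456.7332781970894, 'fy': 456.7332781970894, 'cx': 320.89681696521035, 'cy': 232.78558563597954, 'R': array([[ 0.75151115, -0.65971112,  0.00349607],
       [-0.41277165, -0.47433029, -0.7775798 ],
       [ 0.51463633,  0.58291681, -0.62877455]]), 't': array([-0.43282771,  0.32843687,  0.83361156])}
top {'fx': 542.0674845148467, 'fy': 542.0674845148467, 'cx': 312.78418085528733, 'cy': 249.13298198575768, 'R': array([[ 0.02852505, -0.99952229,  0.01189576],
       [-0.98516315, -0.03012607, -0.16895556],
       [ 0.16923322, -0.0068998 , -0.98555188]]), 't': array([-0.01258782,  0.59410763,  1.29835003])}
```

View pics/side0.png

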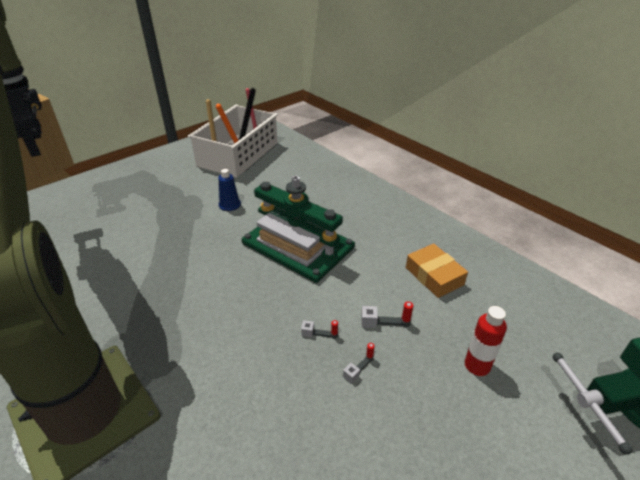

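View pics/top0.png

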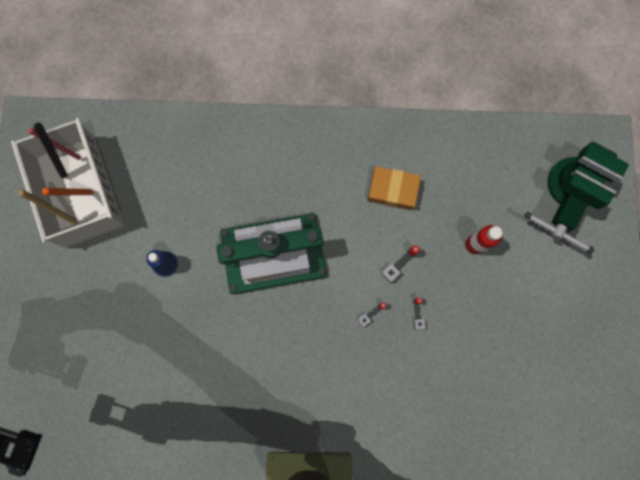

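The side view shows the cranks at bottom centre and the press at (300,230). In the top view, the largest crank has its hub at (392,272) and knob at (415,250), and the screw end is at (269,241). The two smaller look-alikes sit at (365,320) and (420,322).

```bash
cat > h.py <<'E'
import numpy as np, cv2
from scipy.spatial.transform import Rotation as Ro
from plant import r
def proj(c,X):
    p=(np.atleast_2d(X)@np.array(c['R']).T)+c['t']; return np.c_[c['fx']*p[:,0]/p[:,2]+c['cx'],c['fy']*p[:,1]/p[:,2]+c['cy']]
def back(c,uv,z):
    R=np.array(c['R']);o=-R.T@c['t'];d=R.T@np.array([(uv[0]-c['cx'])/c['fx'],(uv[1]-c['cy'])/c['fy'],1]);return o+d*(z-o[2])/d[2]
def move(pos,Rt,s=None):
    """shift mm/turn deg in tool axes from measured pose to a world target"""
    s=s or r.get_state();R=Ro.from_quat(s['eef_rot'])
    return R.inv().apply(np.array(pos)-s['tool_pos'])*1000,np.degrees((R.inv()*Rt).as_rotvec())
def down(yaw): # tool x axis along yaw, z down
    return Ro.from_euler('z',yaw)*Ro.from_euler('x',np.pi)
E
python3 - <<'E'
from h import *
np.set_printoptions(precision=4,suppress=True)
c=r.camera_info('top')
h=back(c,(392,272),.03);k=back(c,(415.5,250),.055);sc=back(c,(269,240),.2)
print('hub',h,'knob',k,np.linalg.norm((k-h)[:2]),'seat',sc)
for p in((365,320),(420,323)):print(back(c,p,.02))
s=r.get_state();R=Ro.from_quat(s['eef_rot']);print(R.as_matrix())
w=r.camera_info('wrist');Rw=np.array(w['R']);print('cam in tool',R.inv().apply(-Rw.T@w['t']-s['tool_pos']),'axes',Rw@R.as_matrix(),w['fx'])
yaw=np.arctan2(*(k-h)[1::-1]);print('yaw',yaw,np.degrees(yaw))
print(move([h[0],h[1],.24],down(yaw)),move([h[0],h[1],.24],down(yaw+np.pi)))
E
```

```text
hub [ 0.5456 -0.1959  0.03  ] knob [ 0.5991 -0.2503  0.055 ] 0.07631040148233374 seat [0.5861 0.1035 0.2   ]
[ 0.4243 -0.1305  0.02  ]
[ 0.4208 -0.2678  0.02  ]
[[-0.9617  0.2741 -0.0003]
 [ 0.2741  0.9617 -0.0016]
 [-0.0001 -0.0016 -1.    ]]
cam in tool [ 0.0812 -0.0006 -0.1471] axes [[ 0.0003  1.      0.0003]
 [-0.9506  0.0003 -0.3103]
 [-0.3103 -0.0002  0.9506]] 351.61873254179227
yaw -0.793345345785255 -45.455340009842025
(array([-578.24  , -663.2443,   -0.8601]), array([  -0.0417,   -0.1207, -150.4554])) (array([-578.24  , -663.2443,   -0.8601]), array([-0.0899,  0.0311, 29.5445]))
```

move_arm --targets '[[[1,-54,-36,-40,0,0,6],[1,-107,-73,-62,0,0,12],[1,-160,-109,-62,0,0,18],[1,-214,-146,-62,0,0,24],[1,-267,-182,-62,0,0,30],[1,-321,-218,-62,0,0,30],[1,-374,-255,-62,0,0,30],[1,-428,-291,-62,0,0,30],[1,-482,-328,-62,0,0,30],[1,-535,-364,-62,0,0,30]]]'

```text
clock: 1.35
tool_pos: [0.564, 0.1301, 0.3005]
eef_rot: [0.39, 0.921, 0.0, -0.0]
contact_force: [-0.2, 0.7, -0.6]
opening: 1.002
finger_force: 0.0
```

```bash
python3 - <<'E'
from h import *
print(r.get_state()['tool_pos'],abs(r.get_state()['qd']).max())
np.set_printoptions(precision=4,suppress=True)
c=r.camera_info('wrist');im=r.snapshot('wrist');cv2.imwrite('pics/w1.png',im[...,::-1])
u=proj(c,[[.586,.1035,.2]])[0].round().astype(int);print(u,r.get_state()['tool_pos'])
np.savez('w1',im=im,**c)
a=im[max(u[1]-75,0):u[1]+75,max(0,u[0]-100):u[0]+100]
cv2.imwrite('pics/w1c.png',cv2.resize(a,None,fx=4,fy=4,interpolation=cv2.INTER_CUBIC)[...,::-1])
E
```

```text
[0.56398718 0.13012291 0.30046509] 0.8402980103614845
[323 282] [0.5698 0.1193 0.3004]
```

View pics/w1c.png

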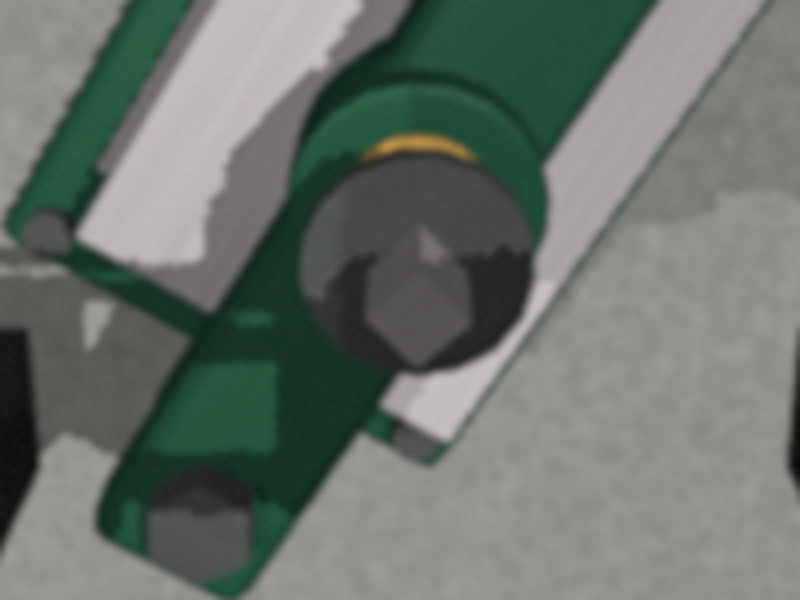

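The collar shows as a circle centred at crop (415,262). The square end sits in it like a diamond, with corners at about crop (365,290), (420,225), (470,285) and (420,365). The arm was still moving when I took that, so I'll retake from straight above and closer.

move_arm --targets '[[[1,-40,0,20,0,0,0],[1,-80,0,45,0,0,0],[1,-80,0,45,0,0,0],[1,-80,0,45,0,0,0],[1,-80,0,45,0,0,0]]]'

```text
clock: 2.02
tool_pos: [0.6184, 0.0762, 0.2565]
eef_rot: [0.389, 0.921, 0.001, 0.0]
contact_force: [1.1, 0.1, 0.6]
opening: 1.002
finger_force: 0.0
```

```bash
python3 - <<'E'
from h import *
np.set_printoptions(precision=4,suppress=True)
c=r.camera_info('wrist');im=r.snapshot('wrist');cv2.imwrite('pics/w2.png',im[...,::-1])
u=proj(c,[[.586,.1035,.2]])[0].round().astype(int);print(u,r.get_state()['tool_pos'])
np.savez('w2',im=im,**c)
y0,x0=max(u[1]-55,0),max(0,u[0]-75);a=im[y0:y0+110,x0:x0+150];print(x0,y0)
cv2.imwrite('pics/w2c.png',cv2.resize(a,None,fx=5,fy=5,interpolation=cv2.INTER_CUBIC)[...,::-1])
E
```

```text
[320 194] [0.6185 0.076  0.2566]
245 139
```

View pics/w2c.png

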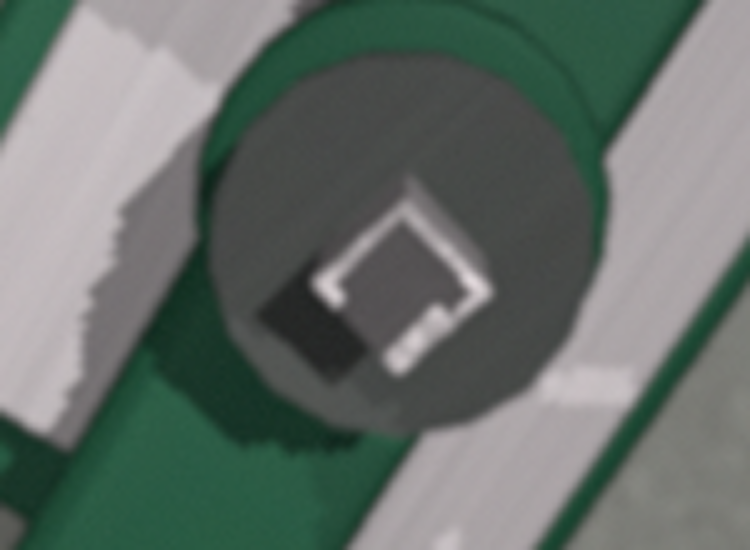

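Now clear: the square's outer corners are at crop (312,280), (405,195), (492,295), (398,377). The collar runs from x=210 to 606 and y=50 to 433.

```bash
python3 - <<'E'
from h import *
np.set_printoptions(precision=4,suppress=True)
c=dict(np.load('w2.npz'))
f=lambda p:(245+(p[0]+.5)/5-.5,139+(p[1]+.5)/5-.5)
sq=[(312,280),(405,195),(492,295),(398,377)]
for z in(.195,.2,.205,.21):
    P=np.array([back(c,f(p),z)[:2] for p in sq]);e=np.roll(P,-1,0)-P
    print(z,P.mean(0),np.linalg.norm(e,axis=1),np.degrees(np.arctan2(e[:,1],e[:,0]))%90)
for z in(.175,.18,.185):
    Q=np.array([back(c,f(p),z)[:2] for p in((210,241),(606,241),(408,50),(408,433))])
    print(z,Q.mean(0),Q[:2].mean(0),Q[2:].mean(0),np.linalg.norm(Q[0]-Q[1]),np.linalg.norm(Q[2]-Q[3]))
h=np.array([.5456,-.1959,.0])
s=r.get_state()
# target for crank view: hub in tool frame at x=+.02
R=down(np.radians(134.5));print(move(h-R.apply([.03,0,0])+[0,0,.19],R))
E
```

```text
0.195 [0.5897 0.1038] [0.0151 0.0159 0.0152 0.0158] [86.511  85.383  86.0712 84.9541]
0.2 [0.589  0.1045] [0.0147 0.0155 0.0148 0.0154] [86.511  85.383  86.0712 84.9541]
0.205 [0.5883 0.1052] [0.0143 0.0151 0.0145 0.015 ] [86.511  85.383  86.0712 84.9541]
0.21 [0.5877 0.1059] [0.014  0.0147 0.0141 0.0146] [86.511  85.383  86.0712 84.9541]
0.175 [0.589  0.1056] [0.5887 0.1059] [0.5894 0.1052] 0.05165735155057938 0.05019081071249093
0.18 [0.5884 0.1062] [0.5881 0.1065] [0.5887 0.1059] 0.05052745493768931 0.049092991615692694
0.185 [0.5878 0.1068] [0.5875 0.1071] [0.5881 0.1065] 0.0493975583247993 0.04799517251889439
(array([-174.0505, -241.758 ,   66.197 ]), array([ 0.0816, -0.0072, -0.288 ]))
```

move_arm --targets '[[[1,-35,-48,0,0,0,0],[1,-70,-97,10,0,0,0],[1,-105,-145,30,0,0,0],[1,-140,-194,50,0,0,0],[1,-174,-242,66,0,0,0],[1,-174,-242,66,0,0,0],[1,-174,-242,66,0,0,0],[1,-174,-242,66,0,0,0]]]'

```text
clock: 3.08
tool_pos: [0.5672, -0.2164, 0.1904]
eef_rot: [0.388, 0.922, 0.001, 0.001]
contact_force: [0.2, -0.8, -0.3]
opening: 1.003
finger_force: 0.0
```

```bash
python3 - <<'E'
from h import *
np.set_printoptions(precision=4,suppress=True)
c=r.camera_info('wrist');im=r.snapshot('wrist');cv2.imwrite('pics/w3.png',im[...,::-1])
np.savez('w3',im=im,**c);print(r.get_state()['tool_pos'],proj(c,[[.5456,-.1959,.032]]))
a=im[100:400,160:480]
cv2.imwrite('pics/w3c.png',cv2.resize(a,None,fx=2,fy=2,interpolation=cv2.INTER_CUBIC)[...,::-1])
E
```

```text
[ 0.5671 -0.2166  0.1904] [[325.0663 185.7677]]
```

View pics/w3c.png

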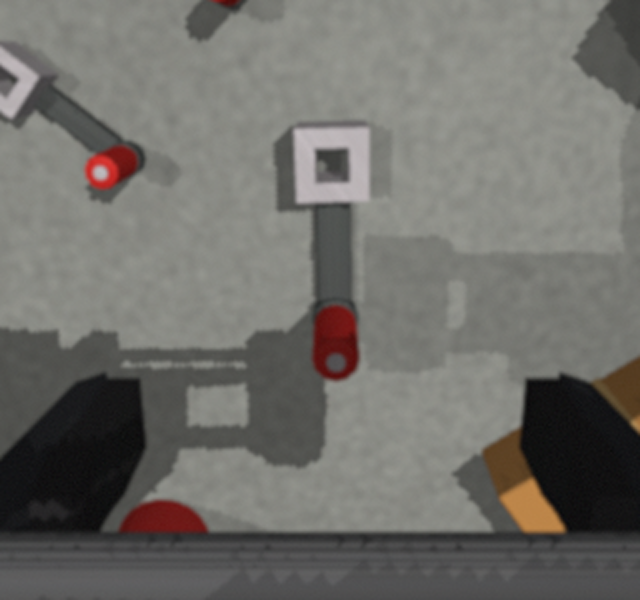

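Hub top corners are at crop (293,126), (369,126), (370,202), (296,203), and the knob top is at (336,362). Part of the spray can and carton are visible lower down.

```bash
python3 - <<'E'
from h import *
np.set_printoptions(precision=4,suppress=True)
c=dict(np.load('w3.npz'));f=lambda p:(160+(p[0]+.5)/2-.5,100+(p[1]+.5)/2-.5)
P=np.array([back(c,f(p),.032)[:2] for p in((293,126),(369,126),(370,202),(296,203))]);e=np.roll(P,-1,0)-P
H=P.mean(0);print('hub',H,np.linalg.norm(e,axis=1),np.degrees(np.arctan2(e[:,1],e[:,0]))%90)
print('hole',back(c,f((333,166)),.032))
k=back(c,f((336,362)),.06)[:2];d=k-H;yaw=np.arctan2(d[1],d[0]);print('knob',k,np.linalg.norm(d),np.degrees(yaw))
t=r.camera_info('top')
for n,p,z in(('can',(492,233),.158),('carton',(395,185),.045)):
    X=back(t,p,z);print(n,X,down(yaw+np.pi).inv().apply(X-[*H,0]))
print(move([*H,.06],down(yaw+np.pi)))
E
```

```text
hub [ 0.5439 -0.1933] [0.0324 0.033  0.0327 0.0334] [44.3089 46.0159 45.0827 45.5969]
hole [ 0.5445 -0.1933  0.032 ]
knob [ 0.6014 -0.2498] 0.08069002854710465 -44.49811515465431
can [ 0.6262 -0.4068  0.158 ] [-0.2084 -0.0946 -0.158 ]
carton [ 0.7678 -0.2004  0.045 ] [-0.1647  0.1519 -0.045 ]
(array([ 32.9807,  -0.5844, 130.3414]), array([ 0.0974,  0.0189, -1.2054]))
```

move_arm --targets '[[[1,16,0,50,0,0,-1],[1,33,-0.5,100,0,0,-1],[1,33,-0.5,145,0,0,-1],[1,33,-0.5,175,0,0,-1],[1,33,-0.5,186,0,0,-1],[1,33,-0.5,186,0,0,-1],[0.3,33,-0.5,186,0,0,-1],[0.2,33,-0.5,186,0,0,-1],[0.2,33,-0.5,186,0,0,-1],[0.2,33,-0.5,186,0,0,-1]]]' --newtons 40

```text
clock: 4.38
tool_pos: [0.5429, -0.1958, 0.004]
eef_rot: [0.382, 0.924, 0.0, 0.0]
contact_force: [0.6, -0.6, -0.4]
opening: 0.567
finger_force: 0.0
```

move_arm --targets '[[[0.1,0,0,0,0,0,0],[0.1,0,0,0,0,0,0],[0.1,0,0,0,0,0,0]]]' --newtons 40

```text
clock: 4.75
tool_pos: [0.5432, -0.1951, 0.0037]
eef_rot: [0.382, 0.924, 0.0, 0.0]
contact_force: [0.8, 1.4, 0.3]
opening: 0.362
finger_force: 39.7
```

move_arm --targets '[[[0.1,0,0,-30,0,0,0],[0.1,0,0,-80,0,0,0],[0.1,0,0,-135,0,0,0],[0.1,0,0,-190,0,0,-5],[0.1,0,0,-240,0,0,-15],[0.1,0,0,-262,0,0,-25],[0.1,0,0,-262,0,0,-35],[0.1,0,0,-262,0,0,-40],[0.1,0,0,-262,0,0,-40],[0.1,0,0,-262,0,0,-40]]]' --newtons 50

```text
clock: 6.0
tool_pos: [0.542, -0.1959, 0.2651]
eef_rot: [0.044, 0.999, 0.0, -0.001]
contact_force: [0.3, 0.9, -2.3]
opening: 0.362
finger_force: 49.7
```

```bash
python3 - <<'E'
from h import *
np.set_printoptions(precision=4,suppress=True)
c=r.camera_info('wrist');im=r.snapshot('wrist');s=r.get_state();np.savez('w4',im=im,**c)
print(s['tool_pos'],s['opening'],s['contact_force'],proj(c,[s['tool_pos']]))
u=proj(c,[s['tool_pos']+[0,0,.028]])[0].round().astype(int);x0,y0=u[0]-80,u[1]-60;print(x0,y0)
cv2.imwrite('pics/w4c.png',cv2.resize(im[y0:y0+120,x0:x0+160],None,fx=5,fy=5,interpolation=cv2.INTER_CUBIC)[...,::-1])
print(move([.588,.1058,s['tool_pos'][2]],down(np.radians(175.7))))
E
```

```text
[ 0.5422 -0.1958  0.2652] 0.3587577722169896 [ 0.1233  0.4791 -3.4504] [[327.2347 306.8411]]
247 282
(array([-19.3655, 304.4149,  -0.0326]), array([-0.001 , -0.0741, -0.6902]))
```

View pics/w4c.png

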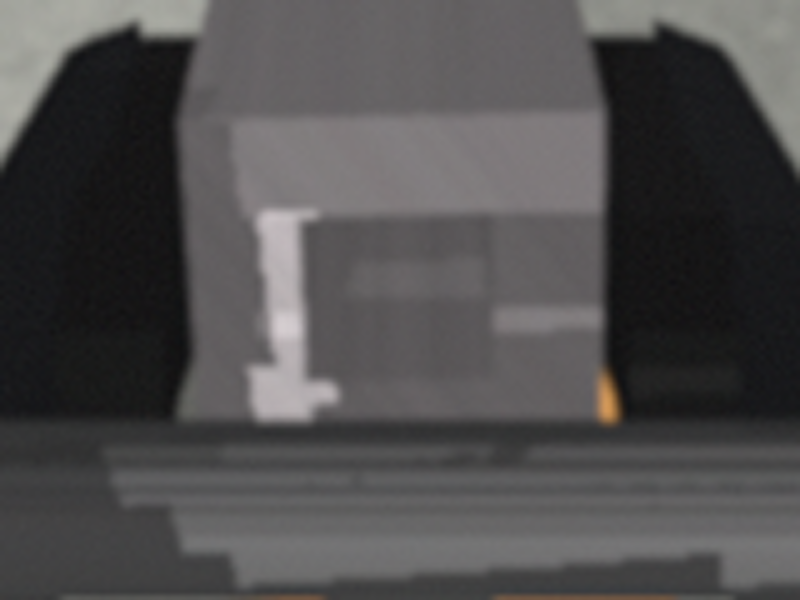

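The held hub's near upper edge is at crop y=115, x=180 to 607, and level. The hole spans x=303 to 490. Next I'll check the seating and tilt numerically.

```bash
python3 - <<'E'
from h import *
np.set_printoptions(precision=4,suppress=True)
c=dict(np.load('w4.npz'));im=c.pop('im')
s=r.get_state();R=Ro.from_quat(s['eef_rot']);T=s['tool_pos']
f=lambda p:(247+(p[0]+.5)/5-.5,282+(p[1]+.5)/5-.5)
X=lambda uv,dz:R.inv().apply(back(c,uv,T[2]+dz)-T)*1000
print('top front edge L,M,R',X(f((180,115)),.028),X(f((393,115)),.028),X(f((607,115)),.028))
print('hole L,R front edge',X(f((303,215)),.028),X(f((490,215)),.028))
g=im[225:310,322:330].mean((1,2));print(list(zip(range(225,310,2),g[::2].astype(int))))
for e in(-.004,):print('expected lower front edge',proj(c,[T+R.apply([.016,0,.004])]),proj(c,[T+R.apply([.016,0,-.028])]))
E
```

```text
top front edge L,M,R [ 16.449  -17.0235 -27.9783] [ 16.4485  -0.8748 -27.9787] [ 16.4479  15.3479 -27.9791]
hole L,R front edge [  7.7941  -7.8425 -27.9897] [  7.7941   6.6184 -27.9901]
[(225, np.int64(167)), (227, np.int64(166)), (229, np.int64(165)), (231, np.int64(165)), (233, np.int64(163)), (235, np.int64(163)), (237, np.int64(165)), (239, np.int64(166)), (241, np.int64(167)), (243, np.int64(165)), (245, np.int64(164)), (247, np.int64(165)), (249, np.int64(165)), (251, np.int64(164)), (253, np.int64(165)), (255, np.int64(164)), (257, np.int64(161)), (259, np.int64(158)), (261, np.int64(160)), (263, np.int64(164)), (265, np.int64(165)), (267, np.int64(166)), (269, np.int64(164)), (271, np.int64(126)), (273, np.int64(99)), (275, np.int64(100)), (277, np.int64(99)), (279, np.int64(100)), (281, np.int64(100)), (283, np.int64(100)), (285, np.int64(100)), (287, np.int64(100)), (289, np.int64(100)), (291, np.int64(100)), (293, np.int64(100)), (295, np.int64(100)), (297, np.int64(100)), (299, np.int64(100)), (301, np.int64(100)), (303, np.int64(101)), (305, np.int64(117)), (307, np.int64(127)), (309, np.int64(127))]
expected lower front edge [[327.2386 272.0094]] [[327.5068 305.6827]]
```

move_arm --targets '[[[0.1,-4,51,0,0,0,-0.7],[0.1,-7,102,0,0,0,-0.7],[0.1,-10,153,0,0,0,-0.7],[0.1,-13,204,0,0,0,-0.7],[0.1,-17,255,0,0,0,-0.7],[0.1,-20,290,0,0,0,-0.7],[0.1,-20.4,305,0,0,0,-0.7],[0.1,-20.4,305,0,0,0,-0.7],[0.1,-20.4,305,0,0,0,-0.7],[0.1,-20.4,305,0,0,0,-0.7]]]'

```text
clock: 7.3
tool_pos: [0.5892, 0.1041, 0.2657]
eef_rot: [0.038, 0.999, -0.001, -0.0]
contact_force: [0.3, 0.1, -2.4]
opening: 0.357
finger_force: 49.7
```

```bash
python3 - <<'E'
from h import *
np.set_printoptions(precision=4,suppress=True)
s=r.get_state();print(s['tool_pos'],s['contact_force'])
print(move([.589,.1063,s['tool_pos'][2]],down(np.radians(175.7))))
im=r.snapshot('wrist');c=r.camera_info('wrist');np.savez('w5',im=im,**c)
print(proj(c,[[.5885,.1063,.21],[.5885,.1063,.184]]))
cv2.imwrite('pics/w5c.png',cv2.resize(im[130:330,220:440],None,fx=3,fy=3,interpolation=cv2.INTER_CUBIC)[...,::-1])
E
```

```text
[0.5892 0.1041 0.2657] [ 0.2992  0.0625 -2.4124]
(array([ 0.3826,  2.1494, -0.0027]), array([-0.0727, -0.0074, -0.0921]))
[[329.5519 260.8497]
 [329.2306 246.9229]]
```

View pics/w5c.png

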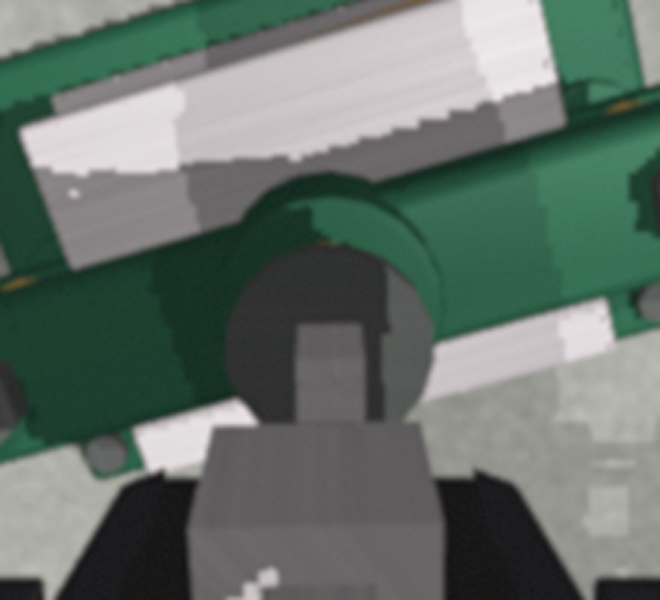

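The stub shows between x=297 and 365, square to the held hub, whose lower edge runs from x=212 to 422. The collar spans 226 to 434. So only a small y shift is left.

```bash
python3 - <<'E'
from h import *
np.set_printoptions(precision=4,suppress=True)
c=dict(np.load('w5.npz'));s=r.get_state();R=Ro.from_quat(s['eef_rot']);T=s['tool_pos']
f=lambda p:(220+(p[0]+.5)/3-.5,130+(p[1]+.5)/3-.5)
X=lambda p,z:R.inv().apply(back(c,f(p),z)-T)*1000
print('hub low',X((212,425),T[2]-.004),X((422,425),T[2]-.004),'hub up',X((188,524),T[2]+.028),X((445,524),T[2]+.028))
print('stub base',X((295,412),.186),X((366,412),.186),'front bottom edge upper corners',X((297,325),.184),X((365,325),.184),'cham edge',X((298,358),.207),X((362,358),.207),)
print('collar',X((226,345),.184),X((434,345),.184),X((330,247),.184))
E
```

```text
hub low [ 16.1313 -17.0843   4.0147] [16.1583 15.5305  3.9867] hub up [ 16.3593 -17.0184 -27.9853] [ 16.3908  15.4668 -28.0132]
stub base [-13.2438  -6.0438  79.7289] [-13.2305  10.4414  79.7147] front bottom edge upper corners [ 7.3406 -5.4932 81.7285] [ 7.3512 10.0063 81.7152] cham edge [ 7.5914 -4.8234 58.7279] [ 7.6011  8.4332 58.7165]
collar [  2.5079 -21.8097  81.7425] [ 2.542  25.8957 81.7015] [25.5907  1.9638 81.7221]
```

move_arm --targets '[[[0.1,0.3,2.7,15,0,0,0],[0.1,0.3,2.7,35,0,0,0],[0.1,0.3,2.7,46,0,0,0],[0.1,0.3,2.7,49,0,0,0],[0.1,0.3,2.7,52,0,0,0],[0.1,0.3,2.7,54,0,0,0],[0.1,0.3,2.7,55,0,0,0],[0.1,0.3,2.7,56,0,0,0],[0.1,0.3,2.7,57,0,0,0],[0.1,0.3,2.7,57,0,0,0]]]'

```text
clock: 8.6
tool_pos: [0.5897, 0.1077, 0.2123]
eef_rot: [0.038, 0.999, -0.001, 0.002]
contact_force: [-6.9, -4.4, 18.7]
opening: 0.362
finger_force: 49.7
```

move_arm --targets '[[[0.1,0.3,-0.5,0,0,0,0],[0.1,0.6,-1,0,0,0,0],[0.1,0.6,-1,1,0,0,0],[0.1,0.6,-1,1,0,0,0]]]'

```text
clock: 9.1
tool_pos: [0.5888, 0.1071, 0.2075]
eef_rot: [0.037, 0.999, -0.001, 0.0]
contact_force: [0.1, -5.7, -0.2]
opening: 0.356
finger_force: 49.7
```

move_arm --targets '[[[0.1,0,-0.5,2,0,0,0],[0.1,0,-0.5,5,0,0,0],[0.1,0,-0.5,8,0,0,0],[0.1,0,-0.5,11,0,0,0],[0.1,0,-0.5,14,0,0,0],[0.1,0,-0.5,16,0,0,0],[0.1,0,-0.5,16,0,0,0]]]'

```text
clock: 9.98
tool_pos: [0.5883, 0.1071, 0.1911]
eef_rot: [0.037, 0.999, -0.0, -0.0]
contact_force: [-0.2, -5.5, -1.2]
opening: 0.359
finger_force: 49.6
```

move_arm --targets '[[[0.1,0,-0.4,2,0,0,0],[0.1,0,-0.4,4,0,0,0],[0.1,0,-0.4,6,0,0,0],[0.1,0,-0.4,8,0,0,0],[0.1,0,-0.4,8,0,0,0],[0.1,0,-0.4,8,0,0,0]]]'

```text
clock: 10.72
tool_pos: [0.5885, 0.107, 0.19]
eef_rot: [0.037, 0.999, -0.0, 0.002]
contact_force: [-13.9, -9.2, 44.9]
opening: 0.36
finger_force: 49.7
```

move_arm --targets '[[[0.1,0.4,-0.6,-5,0,0,0],[0.1,0.4,-0.6,-5,0,0,1.5],[0.1,0.4,-0.6,-3,0,0,-1.5],[0.1,0.4,-0.6,-2,0,0,0],[0.1,0.4,-0.6,-1,0,0,0],[0.1,0.4,-0.6,-1,0,0,0]]]'

```text
clock: 11.48
tool_pos: [0.5885, 0.1071, 0.19]
eef_rot: [0.037, 0.999, -0.0, 0.002]
contact_force: [-11.7, -7.8, 40.5]
opening: 0.358
finger_force: 49.7
```

move_arm --targets '[[[0.1,0,0,-4,0,0,0],[0.1,0,0,-5,0,0,0],[0.8,0,0,-5,0,0,0],[0.8,0,0,-5,0,0,0],[0.8,0,0,-5,0,0,0],[0.8,0,0,-5,0,0,0],[0.8,0,0,-40,0,0,0],[0.8,-20,0,-90,0,0,0],[0.8,-60,0,-110,0,0,0],[0.8,-60,0,-110,0,0,0]]]'

```text
clock: 12.72
tool_pos: [0.6509, 0.1019, 0.2963]
eef_rot: [0.038, 0.999, 0.001, 0.003]
contact_force: [-0.3, 0.8, -0.8]
opening: 0.803
finger_force: 0.0
```

```bash
python3 - <<'E'
from h import *
np.set_printoptions(precision=4,suppress=True)
for _ in range(3): im=r.snapshot('wrist')
s=r.get_state();print(s['tool_pos'],s['contact_force'],abs(s['qd']).max())
c=r.camera_info('wrist');im=r.snapshot('wrist');np.savez('w6',im=im,**c)
u=proj(c,[[.5885,.107,.2]])[0].astype(int);x0,y0=u[0]-90,max(u[1]-60,0);print(x0,y0)
cv2.imwrite('pics/w6c.png',cv2.resize(im[y0:y0+140,x0:x0+190],None,fx=4,fy=4,interpolation=cv2.INTER_CUBIC)[...,::-1])
E
```

```text
[0.6463 0.1025 0.2935] [-1.0166  0.1025  0.2759] 0.014070517231609174
237 101
```

View pics/w6c.png

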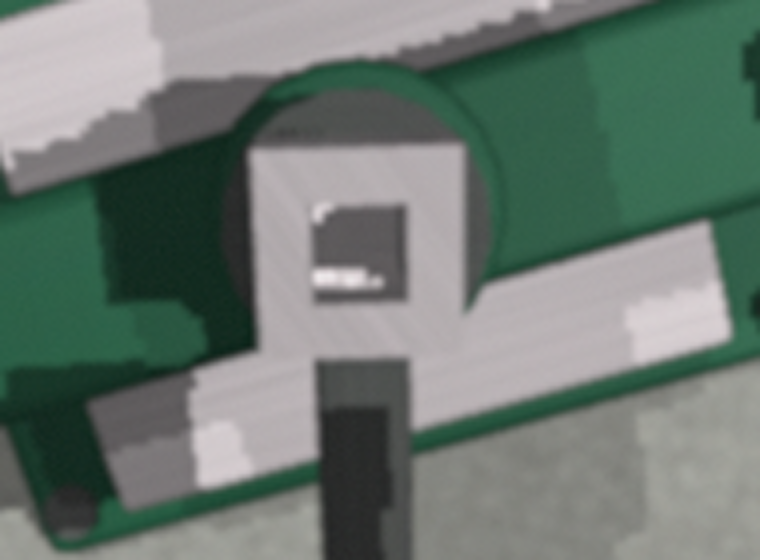

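The crank is on the square, with the hub top at crop x 249–466, y 147–355, and the stub visible in the hole. I'll press on the hub with shut fingers to confirm it's home.

move_arm --targets '[[[0,30,0,10,0,0,0],[0,58,0,30,0,0,0],[0,58,0,55,0,0,0],[0,58,0,66,0,0,0],[0,58,0,72,0,0,0],[0,58,0,75,0,0,0],[0,58,0,78,0,0,0],[0,58,0,81,0,0,0],[0,58,0,82,0,0,0],[0,58,0,82,0,0,0]]]'

```text
clock: 14.18
tool_pos: [0.5915, 0.108, 0.2187]
eef_rot: [0.037, 0.999, 0.001, 0.003]
contact_force: [-8.4, -1.5, 31.9]
opening: 0.004
finger_force: 16.2
```

The hub top is at 0.2187, so the underside is at 0.1867, the same hard stop as when it was gripped. The crank is home. Next is the knob.

move_arm --targets '[[[0,0,0,-30,0,0,0],[0.3,-20,0,-65,0,0,0],[0.7,-50,0,-70,0,0,0],[0.7,-78,0,-70,0,0,0],[0.7,-78,0,-70,0,0,0],[0.7,-78,0,-70,0,0,0],[0.7,-78,0,-70,0,0,0]]]'

```text
clock: 15.05
tool_pos: [0.6667, 0.1012, 0.2829]
eef_rot: [0.036, 0.999, 0.0, -0.0]
contact_force: [-0.5, 0.9, -0.5]
opening: 0.662
finger_force: 0.0
```

```bash
python3 - <<'E'
from h import *
np.set_printoptions(precision=4,suppress=True)
s=r.get_state();a=np.radians(-4.3);print(s['tool_pos'],s['opening'])
print(move([.5885+.08*np.cos(a),.107+.08*np.sin(a),.2046],down(np.radians(175.7))))
E
```

```text
[0.6667 0.1012 0.2829] 0.6623590183953603
(array([-1.6069, -0.0544, 78.2892]), array([ 0.0036, -0.0392,  0.1291]))
```

move_arm --targets '[[[0.7,-1.6,0,35,0,0,0],[0.7,-1.6,0,65,0,0,0],[0.7,-1.6,0,78,0,0,0],[0.7,-1.6,0,78,0,0,0],[0.1,-1.6,0,78,0,0,0],[0.1,-1.6,0,78,0,0,0],[0.1,-1.6,0,78,0,0,0],[0.1,-1.6,0,78,0,0,0],[0.1,-1.6,0,78,0,0,0],[0.1,-1.6,0,78,0,0,0]]]' --newtons 30

```text
clock: 16.3
tool_pos: [0.6695, 0.1011, 0.205]
eef_rot: [0.037, 0.999, 0.0, 0.0]
contact_force: [0.2, 0.5, 1.5]
opening: 0.227
finger_force: 30.0
```

```bash
python3 - <<'E'
from h import *
np.set_printoptions(precision=1,suppress=True)
s=r.get_state();R=Ro.from_quat(s['eef_rot']);print(s['tool_pos']*1000,s['opening'])
P=lambda d:np.array([80*np.cos(np.radians(-4.3-d)),80*np.sin(np.radians(-4.3-d)),-10*d/360])
for a,b,n in((0,150,10),(150,250,10),(250,330,10),(330,400,10)):
    print(a,b,n,[list(map(float,R.inv().apply(P(d)-P(a)).round(1))) for d in np.linspace(a,b,n+1)[1:]])
E
```

```text
[669.5 101.1 205. ] 0.22732064806313
0 150 10 [[2.8, -20.7, 0.4], [10.8, -40.0, 0.8], [23.5, -56.5, 1.2], [40.1, -69.2, 1.6], [59.4, -77.2, 2.0], [80.1, -79.9, 2.4], [100.8, -77.1, 2.8], [120.1, -69.1, 3.2], [136.7, -56.3, 3.6], [149.4, -39.8, 4.0]]
150 250 10 [[5.9, 12.6, 0.3], [9.5, 26.1, 0.6], [10.7, 40.0, 0.9], [9.4, 53.9, 1.1], [5.8, 67.4, 1.4], [-0.1, 80.0, 1.7], [-8.1, 91.4, 2.0], [-18.0, 101.3, 2.3], [-29.5, 109.2, 2.6], [-42.1, 115.1, 2.9]]
250 330 10 [[-10.7, 3.1, 0.2], [-21.8, 4.6, 0.5], [-32.9, 4.6, 0.7], [-44.0, 3.0, 0.9], [-54.7, -0.1, 1.1], [-64.9, -4.6, 1.4], [-74.4, -10.6, 1.6], [-82.9, -17.8, 1.8], [-90.4, -26.1, 2.0], [-96.6, -35.3, 2.3]]
330 400 10 [[-4.3, -8.7, 0.2], [-7.6, -18.0, 0.4], [-9.7, -27.5, 0.6], [-10.6, -37.2, 0.8], [-10.3, -47.0, 0.9], [-8.9, -56.6, 1.1], [-6.2, -66.1, 1.3], [-2.5, -75.1, 1.5], [2.3, -83.6, 1.7], [8.2, -91.4, 1.9]]
```

move_arm --targets '[[[0.1,2.8,-20.7,0.4,0,0,0],[0.1,10.8,-40,0.8,0,0,0],[0.1,23.5,-56.5,1.2,0,0,0],[0.1,40.1,-69.2,1.6,0,0,0],[0.1,59.4,-77.2,2.0,0,0,0]]]'

```text
clock: 16.92
tool_pos: [0.6059, 0.0278, 0.2037]
eef_rot: [0.037, 0.999, 0.001, 0.003]
contact_force: [3.4, 2.8, 3.1]
opening: 0.23
finger_force: 30.1
```

move_arm --targets '[[[0.1,20.7,-2.7,0.4,0,0,0],[0.1,41.4,0.1,0.8,0,0,0],[0.1,60.7,8.1,1.2,0,0,0],[0.1,77.3,20.9,1.6,0,0,0],[0.1,90,37.4,2,0,0,0]]]'

```text
clock: 17.55
tool_pos: [0.5174, 0.0692, 0.2015]
eef_rot: [0.038, 0.999, -0.001, 0.001]
contact_force: [1.4, -1.4, 4.9]
opening: 0.227
finger_force: 30.0
```

move_arm --targets '[[[0.1,5.9,12.6,0.3,0,0,0],[0.1,9.5,26.1,0.6,0,0,0],[0.1,10.7,40.0,0.9,0,0,0],[0.1,9.4,53.9,1.1,0,0,0],[0.1,5.8,67.4,1.4,0,0,0],[0.1,-0.1,80.0,1.7,0,0,0],[0.1,-8.1,91.4,2.0,0,0,0],[0.1,-18.0,101.3,2.3,0,0,0],[0.1,-29.5,109.2,2.6,0,0,0],[0.1,-42.1,115.1,2.9,0,0,0]]]'

```text
clock: 18.8
tool_pos: [0.567, 0.1838, 0.1986]
eef_rot: [0.036, 0.999, -0.0, -0.001]
contact_force: [-3.7, 0.7, 8.2]
opening: 0.226
finger_force: 30.2
```

move_arm --targets '[[[0.1,-10.7,3.1,0.2,0,0,0],[0.1,-21.8,4.6,0.4,0,0,0],[0.1,-32.9,4.6,0.5,0,0,0],[0.1,-44.0,3.0,0.7,0,0,0],[0.1,-54.7,-0.1,0.9,0,0,0],[0.1,-54.7,-0.1,0.9,0,0,0]]]'

```text
clock: 19.55
tool_pos: [0.6232, 0.179, 0.1977]
eef_rot: [0.037, 0.999, 0.0, 0.001]
contact_force: [-1.2, 0.9, 6.8]
opening: 0.228
finger_force: 30.2
```

move_arm --targets '[[[0.1,-10.2,-4.5,0.2,0,0,0],[0.1,-19.7,-10.5,0.5,0,0,0],[0.1,-19.7,-10.5,0.5,0,0,0]]]'

```text
clock: 19.92
tool_pos: [0.642, 0.1666, 0.1972]
eef_rot: [0.037, 0.999, -0.0, 0.001]
contact_force: [-0.1, 0.7, 5.7]
opening: 0.227
finger_force: 30.1
```

move_arm --targets '[[[0.1,-8.5,-7.2,0.2,0,0,0],[0.1,-16,-15.5,0.4,0,0,0],[0.1,-16,-15.5,0.4,0,0,0]]]'

```text
clock: 20.3
tool_pos: [0.6566, 0.1496, 0.1965]
eef_rot: [0.038, 0.999, -0.0, 0.0]
contact_force: [0.4, -0.1, 5.1]
opening: 0.228
finger_force: 30.0
```

move_arm --targets '[[[0.1,-6.2,-9.2,0.3,0,0,0],[0.1,-6.2,-9.2,0.3,0,0,0]]]'

```text
clock: 20.55
tool_pos: [0.6617, 0.1404, 0.1961]
eef_rot: [0.037, 0.999, -0.0, 0.0]
contact_force: [-0.3, 0.3, 5.4]
opening: 0.227
finger_force: 30.0
```

move_arm --targets '[[[0.1,-4.3,-8.7,0.2,0,0,0],[0.1,-4.3,-8.7,0.2,0,0,0]]]'

```text
clock: 20.8
tool_pos: [0.6652, 0.1317, 0.1959]
eef_rot: [0.037, 0.999, -0.0, -0.0]
contact_force: [-0.9, 1.0, 5.3]
opening: 0.226
finger_force: 30.0
```

move_arm --targets '[[[0.1,-3.3,-9.3,0.2,0,0,0],[0.1,-5.4,-18.8,0.4,0,0,0],[0.1,-5.4,-18.8,0.4,0,0,0]]]'

```text
clock: 21.18
tool_pos: [0.669, 0.1125, 0.1955]
eef_rot: [0.037, 0.999, -0.0, -0.0]
contact_force: [-0.7, 0.1, 4.7]
opening: 0.232
finger_force: 30.0
```

move_arm --targets '[[[0.1,-0.9,-9.7,0.2,0,0,0],[0.1,-0.9,-9.7,0.2,0,0,0]]]'

```text
clock: 21.42
tool_pos: [0.6692, 0.1025, 0.1952]
eef_rot: [0.037, 0.999, -0.0, -0.0]
contact_force: [-1.6, 1.0, 6.0]
opening: 0.226
finger_force: 30.0
```

move_arm --targets '[[[0.1,0.3,-9.8,0.1,0,0,0],[0.1,0.3,-9.8,0.1,0,0,0]]]'

```text
clock: 21.68
tool_pos: [0.6681, 0.0923, 0.1949]
eef_rot: [0.037, 0.999, -0.0, -0.0]
contact_force: [-1.4, 1.0, 5.5]
opening: 0.23
finger_force: 30.0
```

move_arm --targets '[[[0.1,1.4,-9.6,0.2,0,0,0],[0.1,1.4,-9.6,0.2,0,0,0]]]'

```text
clock: 21.92
tool_pos: [0.6658, 0.0828, 0.1947]
eef_rot: [0.038, 0.999, -0.0, -0.0]
contact_force: [-0.8, 1.5, 5.9]
opening: 0.23
finger_force: 30.0
```

move_arm --targets '[[[0.1,2.7,-9.5,0.2,0,0,0],[0.1,2.7,-9.5,0.2,0,0,0]]]'

```text
clock: 22.18
tool_pos: [0.6623, 0.0735, 0.1945]
eef_rot: [0.038, 0.999, -0.001, -0.001]
contact_force: [-1.5, 2.4, 5.7]
opening: 0.23
finger_force: 30.0
```

move_arm --targets '[[[0.1,1.8,-4.5,0.1,0,0,0],[0.1,1.8,-4.5,0.1,0,0,0]]]'

```text
clock: 22.42
tool_pos: [0.6605, 0.0697, 0.1944]
eef_rot: [0.037, 0.999, -0.0, -0.0]
contact_force: [-0.6, 1.8, 5.3]
opening: 0.23
finger_force: 30.0
```

move_arm --targets '[[[0.1,2,-4.2,0.1,0,0,0],[0.1,2,-4.2,0.1,0,0,0]]]'

```text
clock: 22.68
tool_pos: [0.6583, 0.0658, 0.1944]
eef_rot: [0.037, 0.999, -0.0, -0.0]
contact_force: [-0.4, 1.5, 5.7]
opening: 0.225
finger_force: 30.0
```

move_arm --targets '[[[0.1,2.2,-4,0.1,0,0,0],[0.1,2.2,-4,0.1,0,0,0]]]'

```text
clock: 22.92
tool_pos: [0.6559, 0.062, 0.1943]
eef_rot: [0.037, 0.999, -0.0, 0.0]
contact_force: [-0.5, 1.9, 5.7]
opening: 0.228
finger_force: 29.9
```

move_arm --targets '[[[0.1,2.4,-3.8,0.1,0,0,0],[0.1,2.4,-3.8,0.1,0,0,0]]]'

```text
clock: 23.18
tool_pos: [0.6539, 0.0591, 0.1944]
eef_rot: [0.037, 0.999, 0.0, 0.001]
contact_force: [1.8, 3.3, 4.6]
opening: 0.228
finger_force: 30.0
```

move_arm --targets '[[[0.1,2.5,-3.6,0,0,0,0],[0.1,2.5,-3.6,0,0,0,0]]]'

```text
clock: 23.42
tool_pos: [0.6518, 0.0564, 0.1945]
eef_rot: [0.037, 0.999, 0.001, 0.002]
contact_force: [2.4, 3.8, 5.0]
opening: 0.23
finger_force: 30.0
```

move_arm --targets '[[[0.1,1.3,-1.7,0,0,0,0],[0.1,1.3,-1.7,0,0,0,0],[0.1,1.3,-1.7,0,0,0,0]]]'

```text
clock: 23.8
tool_pos: [0.651, 0.0555, 0.1947]
eef_rot: [0.037, 0.999, 0.001, 0.002]
contact_force: [3.9, 5.6, 4.1]
opening: 0.229
finger_force: 30.0
```

Resistance is rising (about 7 N tangential), so I'm continuing to firm.

move_arm --targets '[[[0.1,1.3,-1.7,0,0,0,0],[0.1,1.3,-1.7,0,0,0,0],[0.1,1.3,-1.7,0,0,0,0]]]'

```text
clock: 24.18
tool_pos: [0.6499, 0.0543, 0.1947]
eef_rot: [0.036, 0.999, 0.002, 0.003]
contact_force: [4.6, 5.1, 3.5]
opening: 0.231
finger_force: 30.0
```

move_arm --targets '[[[0.1,1.3,-1.7,0,0,0,0],[0.1,1.3,-1.7,0,0,0,0],[0.1,1.3,-1.7,0,0,0,0]]]'

```text
clock: 24.55
tool_pos: [0.6488, 0.053, 0.1948]
eef_rot: [0.036, 0.999, 0.002, 0.003]
contact_force: [5.3, 6.7, 3.7]
opening: 0.226
finger_force: 30.0
```

move_arm --targets '[[[0.1,1.3,-1.7,0,0,0,0],[0.1,1.3,-1.7,0,0,0,0],[0.1,1.3,-1.7,0,0,0,0]]]'

```text
clock: 24.92
tool_pos: [0.6478, 0.0519, 0.1949]
eef_rot: [0.036, 0.999, 0.002, 0.003]
contact_force: [5.3, 6.0, 2.1]
opening: 0.225
finger_force: 30.0
```

move_arm --targets '[[[0.1,2.8,-3.2,0.3,0,0,0],[0.1,2.8,-3.2,0.3,0,0,0],[0.1,2.8,-3.2,0.3,0,0,0]]]'

```text
clock: 25.3
tool_pos: [0.6454, 0.0494, 0.1949]
eef_rot: [0.036, 0.999, 0.003, 0.004]
contact_force: [7.7, 7.0, 4.3]
opening: 0.228
finger_force: 30.0
```

move_arm --targets '[[[0.1,2.9,-3.1,0.3,0,0,0],[0.1,2.9,-3.1,0.3,0,0,0],[0.1,2.9,-3.1,0.3,0,0,0]]]'

```text
clock: 25.68
tool_pos: [0.6433, 0.0474, 0.195]
eef_rot: [0.036, 0.999, 0.004, 0.005]
contact_force: [7.9, 8.6, 3.7]
opening: 0.231
finger_force: 30.0
```

move_arm --targets '[[[0.1,3,-3,0.2,0,0,0],[0.1,3,-3,0.2,0,0,0],[0.1,3,-3,0.2,0,0,0]]]'

```text
clock: 26.05
tool_pos: [0.641, 0.0454, 0.1952]
eef_rot: [0.036, 0.999, 0.004, 0.006]
contact_force: [9.8, 10.0, 3.0]
opening: 0.23
finger_force: 30.0
```

move_arm --targets '[[[0.1,3,-2.8,0.2,0,0,0],[0.1,3,-2.8,0.2,0,0,0],[0.1,3,-2.8,0.2,0,0,0]]]'

```text
clock: 26.42
tool_pos: [0.6387, 0.0435, 0.1952]
eef_rot: [0.036, 0.999, 0.005, 0.007]
contact_force: [10.4, 10.4, 3.0]
opening: 0.228
finger_force: 30.0
```

move_arm --targets '[[[0.1,3.2,-2.6,0.1,0,0,0],[0.1,3.2,-2.6,0.1,0,0,0],[0.1,3.2,-2.6,0.1,0,0,0]]]'

```text
clock: 26.8
tool_pos: [0.6362, 0.0417, 0.1954]
eef_rot: [0.035, 0.999, 0.005, 0.008]
contact_force: [13.8, 11.4, 2.1]
opening: 0.227
finger_force: 30.0
```

```bash
python3 - <<'E'
from h import *
s=r.get_state();print(s['tool_pos'],s['contact_force'],s['moment'])
im=r.snapshot('side');u=proj(r.camera_info('side'),[[.6,.1,.15]])[0].astype(int);print(u)
a=cv2.resize(im[u[1]-55:u[1]+75,u[0]-65:u[0]+65],None,fx=4,fy=4,interpolation=cv2.INTER_CUBIC)
cv2.imwrite('pics/s7.png',a[...,::-1])
E
```

```text
[0.63623417 0.04172169 0.19535273] [13.82225429 11.37665853  2.11170629] [ 2.53485653 -2.67878713 -0.0563404 ]
[301 198]
```

View pics/s7.png

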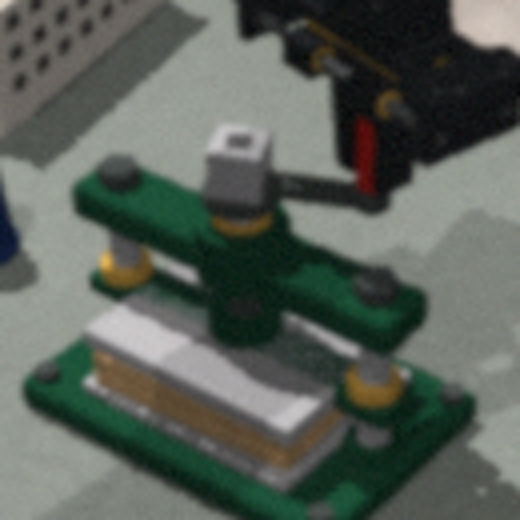

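The platen sits flat on the boards with no gap, and the crank hub is level on the collar at crop (240,165). The knob shows 18 N tangential. Easing off, then letting go.

move_arm --targets '[[[0.1,-2,1.5,0,0,0,0],[0.1,-3,2.4,0,0,0,0],[0.1,-3,2.4,0,0,0,0],[0.6,-3,2.4,0,0,0,0],[0.6,-3,2.4,0,0,0,0],[0.6,-3,2.4,0,0,0,0],[0.6,-3,2.4,0,0,0,0]]]'

```text
clock: 27.72
tool_pos: [0.6311, 0.0355, 0.1918]
eef_rot: [0.038, 0.999, -0.002, -0.001]
contact_force: [-0.8, -0.2, -1.0]
opening: 0.598
finger_force: 0.0
```

move_arm --targets '[[[0.6,0,0,-20,0,0,0],[0.6,0,0,-60,0,0,0],[0.6,0,0,-100,0,0,0],[0.6,-30,0,-110,0,0,0],[0.6,-30,0,-110,0,0,0],[0.6,-30,0,-110,0,0,0]]]'

```text
clock: 28.48
tool_pos: [0.6605, 0.0348, 0.3013]
eef_rot: [0.037, 0.999, -0.001, -0.002]
contact_force: [0.2, 0.0, 0.0]
opening: 0.601
finger_force: 0.0
```

```bash
python3 - <<'E'
from h import *
for _ in range(3): im=r.snapshot('wrist')
s=r.get_state();print(s['tool_pos'],s['contact_force'],abs(s['qd']).max())
c=r.camera_info('wrist');u=proj(c,[[.5885,.107,.19]])[0].astype(int);x0,y0=u[0]-90,max(u[1]-60,0);print(x0,y0)
np.savez('w8',im=im,**c)
cv2.imwrite('pics/w8c.png',cv2.resize(im[y0:y0+140,x0:x0+190],None,fx=4,fy=4,interpolation=cv2.INTER_CUBIC)[...,::-1])
E
```

```text
[0.66074198 0.03551022 0.30189053] [ 0.35114885 -0.15923975 -0.15910791] 0.010883465060032526
330 70
```

View pics/w8c.png

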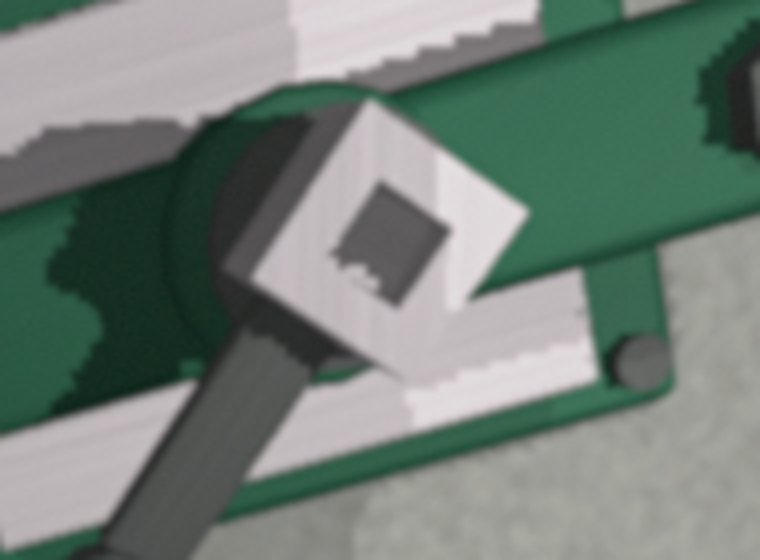

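The crank is on the square after winding, hub at about crop (390,240) with the stub visible in the hole. I'll press once on the hub to confirm it's still home.

move_arm --targets '[[[0,40,35,0,0,0,0],[0,77,66,20,0,0,0],[0,77,66,60,0,0,0],[0,77,66,80,0,0,0],[0,77,66,88,0,0,0],[0,77,66,92,0,0,0],[0,77,66,95,0,0,0],[0,77,66,97,0,0,0],[0,77,66,99,0,0,0],[0,77,66,99,0,0,0]]]'

```text
clock: 29.88
tool_pos: [0.5901, 0.1076, 0.2082]
eef_rot: [0.037, 0.999, 0.0, 0.001]
contact_force: [-8.5, -1.9, 24.2]
opening: 0.007
finger_force: 12.0
```

```bash
python3 - <<'E'
from h import *
np.set_printoptions(precision=4,suppress=True)
c=dict(np.load('w8.npz'))
f=lambda p:(330+(p[0]+.5)/4-.5,70+(p[1]+.5)/4-.5)
P=np.array([back(c,f(p),.2075)[:2] for p in((370,100),(530,212),(402,378),(252,276))]);e=np.roll(P,-1,0)-P
print(P.mean(0),np.linalg.norm(e,axis=1),np.degrees(np.arctan2(e[:,1],e[:,0]))%90)
E
```

```text
[0.5882 0.1065] [0.0323 0.0324 0.0311 0.032 ] [54.1754 51.103  53.5873 53.2627]
```

Hub top is 10.5 mm lower than at the start, so the crank is still home. But the hub now sits at about −37°, while the hand ended at −54°. The knob slipped in the pads as the screw went firm, or the crank sprang back. I'll check the tightness by pushing the knob with shut fingers.

move_arm --targets '[[[0,0,0,-30,0,0,0],[0,0,0,-70,0,0,10],[0,-40,-8,-75,0,0,20],[0,-84,-16,-75,0,0,30],[0,-84,-16,-75,0,0,33],[0,-84,-16,-75,0,0,33],[0,-84,-16,-75,0,0,33]]]' --newtons 60

```text
clock: 30.75
tool_pos: [0.6723, 0.0855, 0.2793]
eef_rot: [0.318, 0.948, 0.0, -0.0]
contact_force: [1.1, 1.4, 0.2]
opening: 0.007
finger_force: 0.0
```

```bash
python3 - <<'E'
from h import *
np.set_printoptions(precision=4,suppress=True)
s=r.get_state();print(s['tool_pos'],move([.6727,.0853,.198],down(np.radians(142.5))))
im=r.snapshot('top');im=r.snapshot('wrist');c=r.camera_info('wrist')
k=np.array([.652,.0583,.236]);u=proj(c,[k,[.5885,.107,.208]]);print(u)
hs=cv2.cvtColor(im,cv2.COLOR_RGB2HSV);m=((hs[...,0]<8)|(hs[...,0]>172))&(hs[...,1]>150)&(hs[...,2]>50)
n,l,st,ce=cv2.connectedComponentsWithStats(m.astype(np.uint8))
for i in range(1,n):
    if st[i,4]>60:
        w=back(c,ce[i],.215);d=w[:2]-[.5885,.107];print(st[i],ce[i],w,np.linalg.norm(d),np.degrees(np.arctan2(d[1],d[0])))
E
```

```text
[0.6723 0.0855 0.2793] (array([-0.4433,  0.0399, 81.2715]), array([ 0.0273, -0.0103,  0.3722]))
[[269.4086 269.7222]
 [270.7046 126.0962]]
[ 17 180  33  16 319] [ 34.1442 187.0094] [ 0.5298 -0.0283  0.215 ] 0.14750412366584398 -113.43404928732491
[ 256  233   39   51 1226] [275.7626 256.5065] [0.6523 0.0592 0.215 ] 0.07977238402727137 -36.84459586913744
[  0 234  12  13 121] [  4.8595 238.9587] [ 0.5398 -0.0697  0.215 ] 0.18332840602052347 -105.40095138238287
```

move_arm --targets '[[[0,0,0,40,0,0,0],[0,0,0,72,0,0,0],[0,0,0,81,0,0,0],[0,0,0,81,0,0,0],[0,0,-3,81,0,0,0],[0,0,-5,81,0,0,0],[0,0,-6,81,0,0,0],[0,0,-6,81,0,0,0]]]'

```text
clock: 31.85
tool_pos: [0.6694, 0.0805, 0.1985]
eef_rot: [0.319, 0.948, 0.0, 0.001]
contact_force: [0.3, 0.8, 0.4]
opening: 0.005
finger_force: 0.3
```

move_arm --targets '[[[0,0,-2,0,0,0,0],[0,0,-2,0,0,0,0]]]'

```text
clock: 32.1
tool_pos: [0.6684, 0.0795, 0.1984]
eef_rot: [0.319, 0.948, 0.001, 0.001]
contact_force: [2.7, 2.3, 1.8]
opening: 0.003
finger_force: 1.3
```

move_arm --targets '[[[0,0,-2,0,0,0,0],[0,0,-2,0,0,0,0]]]'

```text
clock: 32.35
tool_pos: [0.6674, 0.0783, 0.1985]
eef_rot: [0.319, 0.948, 0.001, 0.001]
contact_force: [2.6, 3.5, 4.2]
opening: 0.005
finger_force: 2.7
```

move_arm --targets '[[[0,0,-2,0,0,0,0],[0,0,-2,0,0,0,0]]]'

```text
clock: 32.6
tool_pos: [0.6665, 0.0772, 0.1986]
eef_rot: [0.319, 0.948, 0.002, 0.001]
contact_force: [4.2, 5.1, 2.8]
opening: 0.005
finger_force: 3.1
```

move_arm --targets '[[[0,0,-3,0,0,0,0],[0,0,-6,0,0,0,0],[0,0,-9,0,0,0,0],[0,0,-10,0,0,0,0],[0,0,-10,0,0,0,0],[0,0,-10,0,0,0,0]]]'

```text
clock: 33.35
tool_pos: [0.6617, 0.0716, 0.199]
eef_rot: [0.318, 0.948, 0.004, 0.002]
contact_force: [5.3, 8.7, 3.3]
opening: -0.001
finger_force: 5.2
```

```bash
cat >> h.py <<'E'
def knob(z=.215):
    c=r.camera_info('wrist');im=r.snapshot('wrist')
    hs=cv2.cvtColor(im,cv2.COLOR_RGB2HSV);m=((hs[...,0]<8)|(hs[...,0]>172))&(hs[...,1]>150)&(hs[...,2]>50)
    n,l,st,ce=cv2.connectedComponentsWithStats(m.astype(np.uint8))
    for i in range(1,n):
        if st[i,4]>60:
            w=back(c,ce[i],z);d=w[:2]-[.5885,.107];print(st[i],w,np.linalg.norm(d),np.degrees(np.arctan2(d[1],d[0])))
    return c,im
E
python3 - <<'E'
from h import *
c,im=knob();s=r.get_state();print(s['tool_pos'],s['contact_force'])
cv2.imwrite('pics/w9.png',im[...,::-1])
E
```

```text
[ 241  280   53   43 1590] [0.63864594 0.05807888 0.215     ] 0.07005634517538316 -44.29165494848339
[0.66167462 0.07162248 0.19900035] [5.89912825 8.25191537 2.68284901]
```

View pics/w9.png

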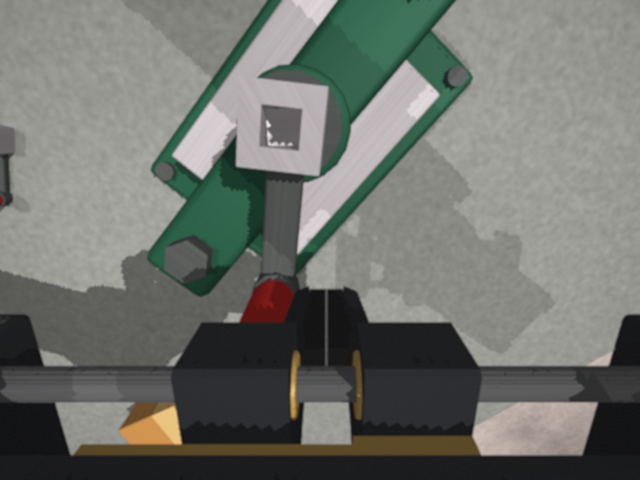

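The shut fingers rest against the knob at (270,300). The hub top corners are (243,78), (328,86), (318,176), (236,167), so the crank has turned somewhat. I'll back off and see whether it stays there.

move_arm --targets '[[[0,0,10,0,0,0,0],[0,0,22,0,0,0,0],[0,0,22,0,0,0,0],[0,0,22,-40,0,0,0],[0,0,22,-81,0,0,0],[0,0,22,-81,0,0,0],[0,0,22,-81,0,0,0]]]'

```text
clock: 34.28
tool_pos: [0.6716, 0.0841, 0.2779]
eef_rot: [0.319, 0.948, -0.001, -0.001]
contact_force: [-0.5, -0.6, 0.1]
opening: 0.005
finger_force: 0.0
```

```bash
python3 - <<'E'
from h import *
np.set_printoptions(precision=4,suppress=True)
c,im=knob();np.savez('w10',im=im,**c);print(r.get_state()['tool_pos'])
# hub-top angle while pushing (w9): pose then
R=Ro.from_quat([.318,.948,.004,.002]);R=R.as_matrix();T=np.array([.66167,.07162,.199])
A=np.array(c['R'])@Ro.from_quat(r.get_state()['eef_rot']).as_matrix() # cam<-tool
ct=Ro.from_quat(r.get_state()['eef_rot']).inv().apply(-np.array(c['R']).T@c['t']-r.get_state()['tool_pos'])
c9=dict(c);c9['R']=A@R.T;c9['t']=-c9['R']@(T+R@ct)
P=np.array([back(c9,p,.208)[:2] for p in((243,78),(328,86),(318,176),(236,167))]);e=np.roll(P,-1,0)-P
print(P.mean(0),np.linalg.norm(e,axis=1),np.degrees(np.arctan2(e[:,1],e[:,0]))%90-90)
E
```

```text
[ 18 181  34  15 318] [ 0.53   -0.0282  0.215 ] 0.14731490305154463 -113.38731578237088
[ 256  233   40   52 1256] [0.6518 0.0583 0.215 ] 0.07990813508481397 -37.55811326787367
[  0 234  15  14 151] [ 0.5397 -0.0701  0.215 ] 0.18366949710479086 -105.4031492868842
[0.6715 0.0843 0.2774]
[0.5879 0.1053] [0.0307 0.0327 0.0319 0.0319] [-41.9911 -43.8634 -43.3951 -46.1382]
```

```bash
python3 - <<'E'
from h import *
print(r.finish_job())
E
```

```text
the job is handed in; nothing more can be done
None
```

I fitted the crank fully home on the screw, wound it clockwise until the platen bore firmly on the boards, let go, and handed the job in at about 34 s; I couldn't read the platen force directly, so "firm" rests on up to 18 N felt at the knob and the turn count, about 7.05 rad or more.

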